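# Run the self-test of the hardness tester's readout console

## Robot

A 6-joint arm with a two-finger parallel gripper is mounted at the origin on a cart in front of the work surface, level with it; the furniture and walls round the work are solid. World frame = base frame: x ahead of the robot, y to its left, z up, the work surface at z = 0. Lengths are in m, angles in rad, forces in N, time in s.
With the tool pointing down it reaches from about 0.35 to 0.975 m from the base axis. Payload 7.1 kg.
Tool frame: the origin (TCP) lies midway between the tips of the shut fingers; the grasp point (between the pads) lies 19 mm behind it; z points along the fingers, y is the line along which they close (so a half turn about z gives the same grasp; the last joint's range is limited). The gripper opens to 88 mm and grips with 3 to 60 N. Pads are 20 mm wide; open, the fingers measure 115 mm over their backs; the gripper's body (75 mm by 178 mm) begins 61 mm behind the grasp point.
Start: joints at [1.094, 0.423, 1.63, -0, 1.089, -0.019], TCP at [0.276, 0.561, 0.223] pointing down, gripper open.
Joint ranges: [-3, 3], [-0.9, 2.11], [0.09, 2.58], [-1.31, 4.45], [0.11, 2.69], [-2.54, 2.54]. Speed limits (rad/s): [2.39, 2.39, 3.01, 3.14, 3.14, 3.14].

## Interface

Orientations are given as a unit quaternion [w, x, y, z].
In Python, from station import move_pose, movel, movej, command_gripper, wait, inverse_kinematics, read_camera, camera_info, MotionError, job_done, get_time, get_joint_pos, get_qvel, get_effort, get_tcp_pos, get_ee_rot, get_ft_force, get_ft_torque, get_grip_width, get_finger_force gives the robot as it stands. Calls block until the motion is done:
- move_pose(position, orientation): joint-space move of the TCP to a pose.
- movel(position, frame=None, v=0.15, until_force=None): straight line of the TCP; frame=None keeps the orientation; v is the mean speed in m/s. With until_force (N) it stops when the force on the tool has changed by that much, and returns True; else False.
- movej(angles): joint-space move.
- command_gripper(opening): opening from 0.0 (shut) to 1.0 (fully open); the grip force is fixed at half the most; returns when the fingers have stopped.
- wait(seconds).
- inverse_kinematics(position, orientation): joint angles nearest the present ones, or None.
- read_camera(name): name is "scene" or "top"; returns the picture (384x512x3 uint8, red, green, blue); there is no depth.
- camera_info(name): a dict with "intrinsics" (3x3 intrinsics, pixels), "T" (4x4, takes a point from camera to world coordinates). Camera axes: x right, y up, looking along -z (the intrinsics and any distortion apply to the point x, -y, -z); pixel columns grow to the right and rows downward; lengths in m; the calibration is good to about 2 mm. A picture is of the moment at which its call begins. camera_info takes no time and is no camera call.
A pose or a line that the arm cannot do raises MotionError and nothing moves.
- job_done(): hands the job in; it is judged then, once.
Readings, each from a call of its own:
- get_time(): time.
- get_joint_pos(): joint angles.
- get_qvel(): joint speeds.
- get_effort(): joint torques, N m.
- get_tcp_pos(): TCP position.
- get_ee_rot(): TCP orientation.
- get_ft_force(): force on the tool from outside, world axes, zero at the start.
- get_ft_torque(): the same for the moment, N m.
- get_grip_width(): opening from 0.0 (shut) to 1.0 (fully open).
- get_finger_force(): force on a finger pad.
Only numpy, scipy, OpenCV 4.12 (cv2) and the standard library are available. Lean on these libraries where they do the work, as an engineer would, in place of code of your own. Each camera call takes 0.05 s, during which the arm holds its last target. There are 200 camera calls.

## Task

Start the self-test on the readout console: on its sloping panel, under the overhanging display, slide the dust cover fully aside by its black grip, then press the larger of the two buttons beneath fully in and keep it in for about a second. Do not press the smaller button. Let the button come back out, then slide the dust cover fully closed again, let go of it, and leave the things standing around the console where they are.

Things in the scene. Friction and masses are not known exactly. Their poses are not given: they have to be found in the camera images.
- console: Grey console fixed to the bench, 250 wide (y), x from -98 to +65, 306 high. Origin: middle of underside, x to its back, z up. Its panel faces -x and rises to the back at 30 degrees from level. The display head overhangs it (front at x -58, underside at z 236): no room for a vertical tool over the buttons; a tool square to the panel, 30 degrees from vertical, has room.
- cover_grip (a point): Centre of the cover's black grip, a rib 12 thick (y), 40 long (x), 30 high (z), in the middle of a steel plate 84 wide (y), 73 long (x), 3 thick, whose upper face is 15 below this point (along -z). Rails at x -40 and +40 rise 3.5 above that face. Axes: x up the slope, y along the slide (to the left as you face the panel, the way it opens), z square out of the panel.
- cover (a joint): Travel of the dust cover in m: 0 fully closed (both buttons covered), 0.080 fully open to the left as you face the panel (both buttons bare). It may start a little ajar. It stays where it is left and needs about 2 N to slide.
- test_button_top (a point): Middle of the top face of the larger round button (22 diameter, 9.5 out of the panel); moves with it. Same axes as cover_grip. It lies level with the grip on the slope, 14.5 to the right of it when the cover is closed, and is bare with the cover open 50 or more. Cover closed, the plate runs 1.5 above it.
- test_button (a joint): How far the larger button is pushed in, in m: 0 out, 0.005 fully in. Spring return: about 1.5 N to start, 5 N fully in.
- small_button_top (a point): Middle of the top face of the smaller round button (12 diameter, 9.5 out of the panel), 42 to the left of the larger one. Same axes. Not to be pressed.
- small_button (a joint): How far the smaller button is pushed in, in m: 0 out, 0.005 fully in, same spring.
- grease_tin: Round grease tin, 67 diameter, 29 high, loose, stands in front of the panel, towards its right. Origin at the centre of its underside. Bystander.
- test_block_hrc: Round flat steel test block, 48 diameter, 9 high, loose, in front of the panel, towards its left. Origin at the centre of its underside. Bystander.
- dial_gauge: Round dial gauge lying on its back, 100x60x20, loose, on the bench to the robot's right of the console. Origin at the centre of its underside. Bystander.

How it is judged:
By the outcome, as a careful person would: the job done as asked, in the order asked, and still so for the second after the job is handed in, with the robot touching nothing.
It also fails if it takes over 51 s, if anything falls off the work surface, if the arm or the gripper's body presses on something with over 40 N, if the wrist force passes 120 N, or if a joint passes its speed limit or range.

## Working session

There is one attempt and no reset: what is moved stays moved. The work goes in short steps, each a Python script; the robot and the scene stay as the last script left them, time stands still between calls to the robot, and variables do not carry over. Pictures are saved under pics/ and viewed, at most 10 in all, crops included, and the job is handed in when it is done.

```bash
mkdir -p pics
python3 - <<'E'
from station import *
import cv2,numpy as np
np.set_printoptions(precision=4,suppress=True)
for n in("scene","top"):
    i=camera_info(n);print(n,{k:(np.array(v) if k in('intrinsics','T') else v) for k,v in i.items()})
    cv2.imwrite(f"pics/{n}0.png",cv2.cvtColor(cv2.resize(read_camera(n),(800,600),interpolation=cv2.INTER_CUBIC),cv2.COLOR_RGB2BGR))
    cv2.imwrite(f"{n}0raw.png",cv2.cvtColor(read_camera(n),cv2.COLOR_RGB2BGR))
print(get_time(),get_ee_rot(),get_tcp_pos())
E
```

```text
scene {'intrinsics': array([[431.3399,   0.    , 258.873 ],
       [  0.    , 431.3399, 194.3628],
       [  0.    ,   0.    ,   1.    ]]), 'T': array([[ 0.6629,  0.4873, -0.5685,  0.0427],
       [-0.7485,  0.4491, -0.4879, -0.388 ],
       [ 0.0175,  0.7489,  0.6624,  0.7725],
       [ 0.    ,  0.    ,  0.    ,  1.    ]])}
top {'intrinsics': array([[358.2762,   0.    , 256.0834],
       [  0.    , 358.2762, 191.4755],
       [  0.    ,   0.    ,   1.    ]]), 'T': array([[ 0.3672,  0.71  , -0.6008,  0.1405],
       [-0.9301,  0.2866, -0.2297, -0.0683],
       [ 0.0091,  0.6432,  0.7657,  0.7366],
       [ 0.    ,  0.    ,  0.    ,  1.    ]])}
0.2 [-0.0001  0.2269  0.9739 -0.0004] [0.2761 0.5604 0.2222]
```

View pics/scene0.png

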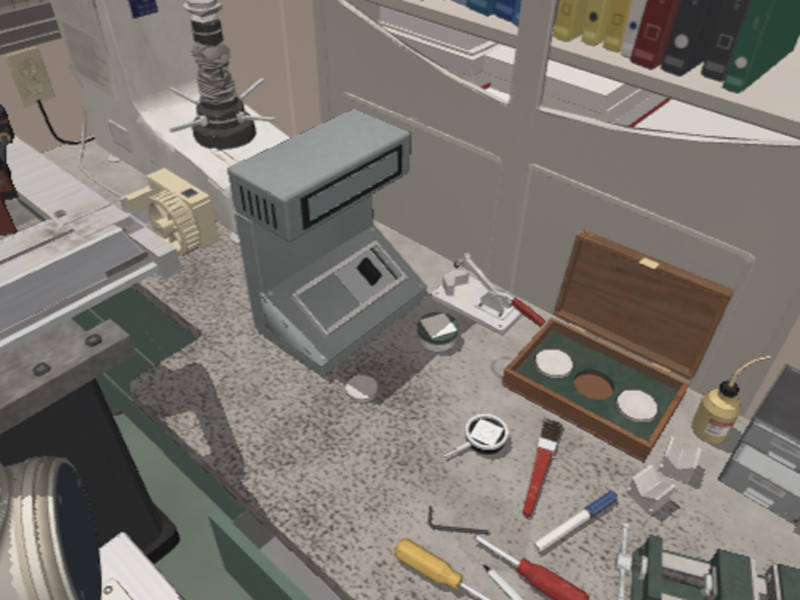

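View pics/top0.png

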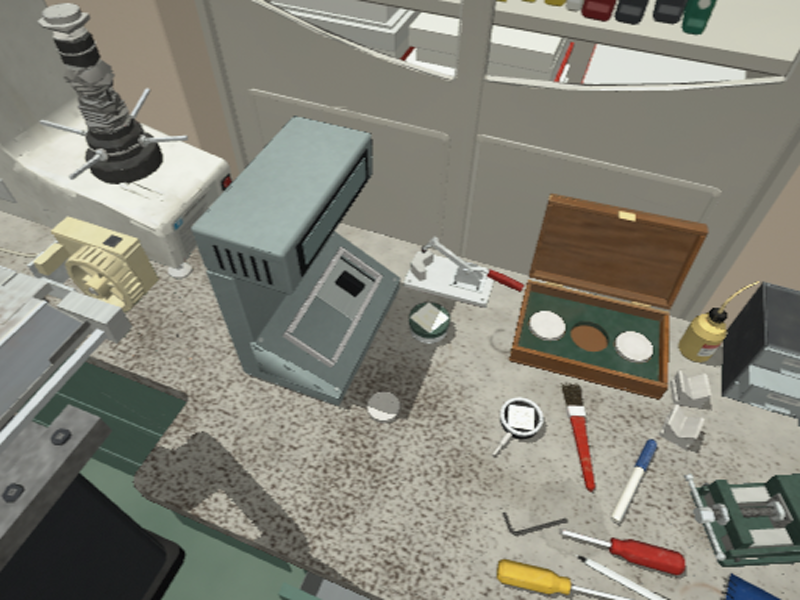

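The scene view shows the console with the grip at about (370,270) and its panel facing world −y. In the top view the grip is at about (350,282). The tin and the test block stand in front of the panel. Next I'll enlarge crops to get corners.

Run:
```python
import cv2,numpy as np
a=cv2.imread("scene0raw.png")[135:245,150:290]; b=cv2.imread("top0raw.png")[140:265,120:270]
print(a.shape,b.shape)
def g(im,x0,y0,s):
    im=cv2.resize(im,None,fx=s,fy=s,interpolation=cv2.INTER_CUBIC)
    for x in range(0,im.shape[1],20*s//1):
        cv2.putText(im,str(x0+x//s),(x,8),0,.3,(0,0,255));cv2.line(im,(x,0),(x,im.shape[0]),(0,0,255) if 0 else (0,200,255),1) if 0 else cv2.line(im,(x,8),(x,14),(0,0,255),1)
    for y in range(0,im.shape[0],20*s):
        cv2.putText(im,str(y0+y//s),(0,y+4),0,.3,(0,0,255))
    return im
cv2.imwrite("pics/a.png",g(a,150,135,5)); cv2.imwrite("pics/b.png",g(b[:120],120,140,5))
```

```text
(110, 140, 3) (125, 150, 3)
```

View pics/a.png

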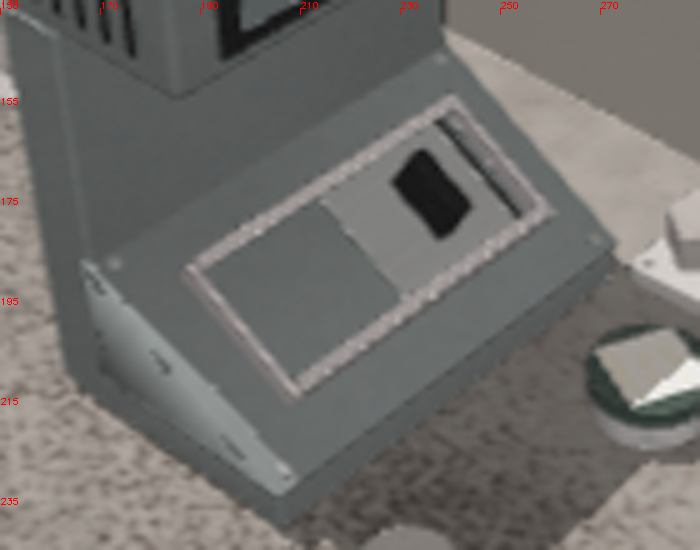

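View pics/b.png

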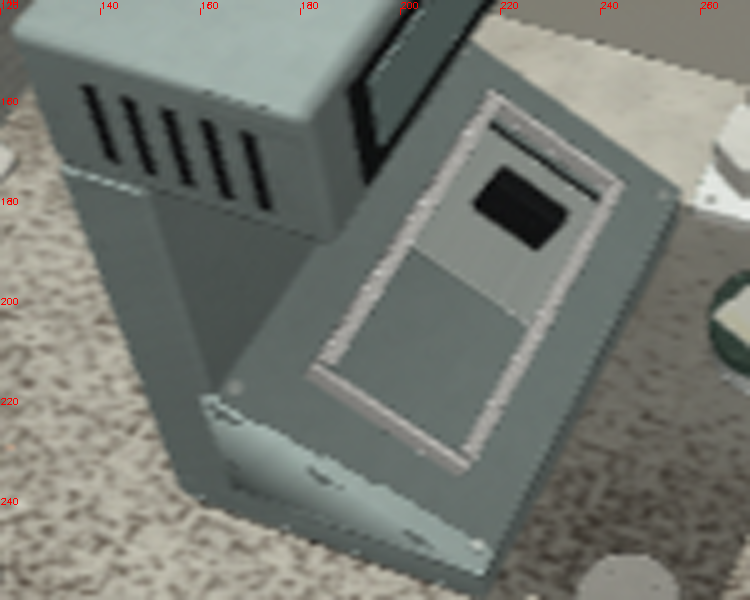

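```bash
cat > h.py <<'E'
import numpy as np,cv2
from station import *
np.set_printoptions(precision=4,suppress=True)
def P(n):
    i=camera_info(n);T=np.array(i['T']);K=np.array(i['intrinsics'])
    W=np.linalg.inv(T);return K@np.diag([1,-1,-1])@W[:3]
def tri(a,b):
    X=cv2.triangulatePoints(P('scene'),P('top'),np.array(a,float).reshape(2,1),np.array(b,float).reshape(2,1))[:,0];X=X[:3]/X[3]
    e=[P(n)@np.r_[X,1] for n in('scene','top')]
    return X,[np.linalg.norm(v[:2]/v[2]-q) for v,q in zip(e,(a,b))]
E
python3 - <<'E'
from h import *
pts=dict(LF=((285,490),(485,575)),RF=((615,245),(680,190)),LB=((85,262),(203,398)),
flb=((188,268),(313,370)),flf=((297,397),(465,470)),frf=((553,210),(625,183)),frb=((455,97),(493,92)),
pb=((320,200),(413,248)),pf=((403,297),(527,322)))
R={}
for k,(a,b) in pts.items():
    X,e=tri((150+a[0]/5-.4,135+a[1]/5-.4),(120+b[0]/5-.4,140+b[1]/5-.4));R[k]=X;print(k,X,np.round(e,2))
for a,b in(('LF','RF'),('LF','LB'),('flf','frf'),('flb','frb'),('flb','flf'),('frb','frf'),('pb','pf')):
    d=R[b]-R[a];print(a,b,np.linalg.norm(d),np.degrees(np.arctan2(d[1],d[0])),np.degrees(np.arcsin(d[2]/np.linalg.norm(d))))
E
```

```text
LF [0.4905 0.1563 0.034 ] [0.68 1.02]
RF [0.7421 0.164  0.0257] [0.2  0.29]
LB [0.4901 0.2872 0.0995] [0.23 0.37]
flb [0.5244 0.2531 0.094 ] [0.19 0.3 ]
flf [0.5251 0.1821 0.0536] [0.33 0.5 ]
frf [0.7087 0.1807 0.0599] [0.12 0.18]
frb [0.7129 0.2546 0.0938] [0.12 0.18]
pb [0.6045 0.2448 0.0934] [0.03 0.05]
pf [0.6053 0.1884 0.0623] [0.1  0.15]
LF RF 0.2518220520409702 1.738373161755407 -1.8782821217417889
LF LB 0.1464055715713204 90.17993471093132 26.599850089306134
flf frf 0.18366803894957082 -0.4209217699458429 1.960455715900467
flb frb 0.18850457154759714 0.44832493702971754 -0.08050517992330869
flb flf 0.08177299165674537 -89.40076264920381 -29.63705562075117
frb frf 0.08140345763392742 -93.2528243589973 -24.60176949754072
pb pf 0.06440823763097703 -89.2493490751123 -28.87597780450434
```

Yaw is about 90° and the slope about 30°, and the measured sizes fit: width 0.252, frame about 0.186. The cover's grip x comes out near 0.647, so it is about 10 mm ajar. I'll check the grip prediction against the dark blob and test the IK.

```bash
cat >> h.py <<'E'
from scipy.spatial.transform import Rotation as Ro
N=np.array([0,-.5,.866025]);S=np.array([0,.866025,.5])
PL=np.array([.647,.217,.0777])  # plate upper face at grip
def quat(s):
    y=np.array([s,0,0.]);z=-N;q=Ro.from_matrix(np.c_[np.cross(y,z),y,z]).as_quat();return [float(v) for v in (q[3],*q[:3])]
E
python3 - <<'E'
from h import *
c=PL+.015*N
for n in('scene','top'):
    q=np.array([P(n)@np.r_[c+np.array([sx*.006,0,0])+sy*.02*S+sz*.015*N,1] for sx in(-1,1) for sy in(-1,1) for sz in(-1,1)])
    q=q[:,:2]/q[:,2:]
    im=cv2.imread(n+'0raw.png');m=(im.max(2)<45).astype(np.uint8)
    k,l,st,ce=cv2.connectedComponentsWithStats(m)
    ctr=q.mean(0);i=min(range(1,k),key=lambda i:np.hypot(*(ce[i]-ctr))+(st[i,4]<20)*99)
    print(n,'pred',q.min(0),q.max(0),'blob',st[i,:2],st[i,:2]+st[i,2:4]-1,'hullc',ctr,ce[i])
for s in(1,-1):
    print(s,quat(s),[inverse_kinematics(p,quat(s)) for p in((PL+.005*N).tolist(),(PL+.155*N).tolist(),[.55,-.02,.36])])
E
```

```text
scene pred [226.9307 163.718 ] [244.422  183.4764] blob [229 165] [243 181] hullc [235.6169 173.6435] [236.015  173.3383]
top pred [213.2587 172.2637] [233.9557 190.6944] blob [215 174] [232 189] hullc [223.5551 181.5546] [223.5786 181.3648]
1 [-0.18301273884106709, 0.6830126919918044, 0.6830126919918044, 0.18301273884106709] [array([ 0.0737,  0.6916,  1.6585,  0.7015,  0.883 , -0.4073]), array([-0.0421,  0.514 ,  1.6151,  0.5903,  1.1141, -0.3358]), array([-0.3284,  0.256 ,  1.6414,  0.4973,  1.4453, -0.4426])]
-1 [-0.18301273884106709, 0.6830126919918044, -0.6830126919918044, -0.18301273884106709] [None, None, None]
```

The prediction matches the blob within 0.5 px in both views. Approaching and grasping the rib.

Run:
```python
from h import *
Q=quat(1)
p=get_tcp_pos();movel([float(p[0]),float(p[1]),.40],v=.3)
command_gripper(.45)
move_pose([.50,-.02,.38],Q)
move_pose((PL+.155*N).tolist(),Q);print(get_time(),get_tcp_pos())
movel((PL+.04*N).tolist(),v=.2)
print(movel((PL+.006*N).tolist(),v=.05,until_force=6),get_tcp_pos(),get_ft_force())
command_gripper(0.0);print(get_grip_width()*88,get_finger_force(),get_tcp_pos(),get_ft_force(),get_time())
cv2.imwrite("pics/c.png",cv2.cvtColor(np.vstack([cv2.resize(read_camera(n)[100:280,90:330],None,fx=1.6,fy=1.6) for n in("scene","top")]),cv2.COLOR_RGB2BGR))
```

```text
5.1417 [0.6473 0.139  0.2129]
False [0.6471 0.2141 0.0829] [0.4006 0.2164 0.1004]
11.531658693782747 29.99011069536209 [0.647  0.2139 0.0831] [-0.0677 -0.7647  0.9614] 7.2417
```

View pics/c.png

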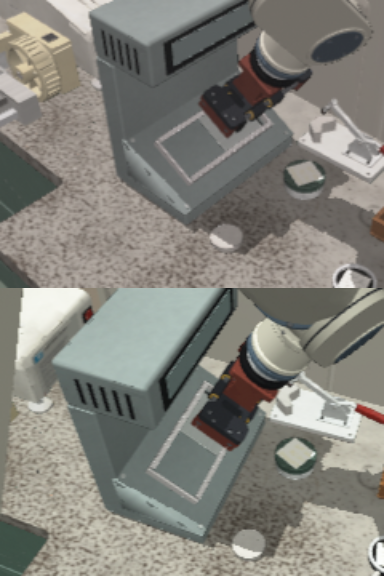

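The pictures show the gripper closed on the rib, at about (235,115) in the upper crop, with width 11.5 mm as expected. Sliding the cover open.

Run:
```python
from h import *
p=np.array(get_tcp_pos())
print(movel((p+[-.055,0,0]).tolist(),v=.06),get_tcp_pos(),get_ft_force())
print(movel((p+[-.082,0,0]).tolist(),v=.02,until_force=12),get_tcp_pos(),get_ft_force(),get_grip_width()*88,get_time())
```

```text
False [0.5905 0.2134 0.083 ] [-0.4944 -6.5235  4.0856]
True [0.5795 0.2132 0.083 ] [1.2947 0.1968 1.6682] 11.845277387432938 9.1667
```

Run:
```python
from h import *
p=np.array(get_tcp_pos())
for d in(.002,.004,.006):
    r=movel((p+[-d,0,0]).tolist(),v=.01,until_force=20);print(r,get_tcp_pos(),get_ft_force(),get_grip_width()*88,get_time())
    if r or abs(get_ft_force()[0])>12:break
```

```text
False [0.5795 0.2132 0.0831] [10.2931  2.3923 -4.2684] 11.688414863722171 9.6417
False [0.5794 0.2132 0.0831] [ 15.0743   4.9798 -10.1248] 11.767672055233804 9.9917
```

The end stop is at x≈0.5794, so closed is 0.6594 and the button is at x≈0.674. Releasing, shutting the fingers and looking at the buttons.

Run:
```python
from h import *
command_gripper(.45)
p=np.array(get_tcp_pos());movel((p+.08*N).tolist(),v=.2)
command_gripper(0.0)
B=np.array([.674,PL[1],PL[2]])-.0045*N
ims=[read_camera(n) for n in("scene","top")]
movel((B+.075*N).tolist(),v=.2);print(get_tcp_pos(),get_ft_force(),get_time())
q=[P(n)@np.r_[B,1] for n in("scene","top")];print([v[:2]/v[2] for v in q])
cv2.imwrite("pics/d.png",cv2.cvtColor(np.hstack([cv2.resize(i[y:y+110,x:x+100],None,fx=4,fy=4,interpolation=2) for i,x,y in((ims[0],180,130),(ims[1],170,140))]),cv2.COLOR_RGB2BGR))
```

```text
[0.6729 0.1817 0.1382] [-0.6986  0.3174 -0.2695] 12.6583
[array([240.2172, 172.3546]), array([224.9742, 177.5015])]
```

View pics/d.png

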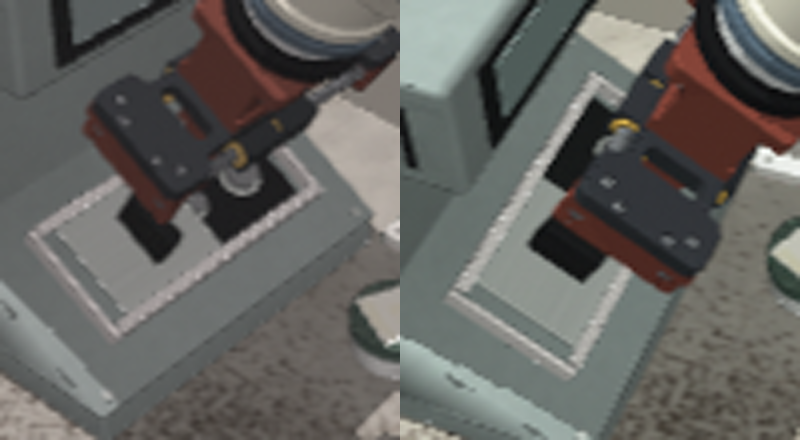

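The cover is open. The large button is at about (240,174) in the scene view, against a predicted (240,172), and the small one is clear to its left. Pressing.

Run:
```python
from h import *
B=np.array([.674,PL[1],PL[2]])-.0045*N
movel((B+.012*N).tolist(),v=.1)
f0=np.array(get_ft_force())
def st(r):print(r,get_tcp_pos(),'h',(np.array(get_tcp_pos())-B)@N,'F',(np.array(get_ft_force())-f0)@N,get_time(),flush=True)
st(0)
st(movel((B-.002*N).tolist(),v=.02,until_force=12))
for d in(-.004,-.005,-.006,-.007,-.008,-.009,-.010):
    if (np.array(get_ft_force())-f0)@N>11: break
    st(movel((B+d*N).tolist(),v=.02,until_force=12))
st('hold');wait(1.1);st('end')
```

```text
0 [0.6742 0.2134 0.0842] h 0.01192907624380514 F 0.0 13.4417
False [0.6741 0.2201 0.0723] h -0.0017109419651495969 F 3.9440577397405883 14.2917
False [0.6742 0.2207 0.0713] h -0.0028660444090609096 F 13.431685524542244 14.5417
hold [0.6742 0.2207 0.0713] h -0.0028660444090609096 F 13.431685524542244 14.5417
end [0.6742 0.2207 0.0713] h -0.0028760705006384587 F 13.450500444819296 15.6417
```

The force profile matches the spring (3.9 N at about 3.8 mm, then a hard stop at 13 N), held for 1.1 s. Now to retreat and close the cover.

Run:
```python
from h import *
Q=quat(1)
p=np.array(get_tcp_pos());movel((p+.03*N).tolist(),v=.08);movel((p+.09*N).tolist(),v=.2)
command_gripper(.45)
G=np.array([.5795,.2134,.0831])
movel((G+.085*N).tolist(),Q,v=.2);movel((G+.03*N).tolist(),v=.2)
print(movel(G.tolist(),v=.05,until_force=6),get_tcp_pos())
command_gripper(0.0);print(get_grip_width()*88,get_ft_force(),get_time())
p=np.array(get_tcp_pos())
print(movel((p+[.07,.0007,0]).tolist(),v=.06),get_tcp_pos(),get_ft_force())
for d in(.076,.080,.082,.084,.086):
    r=movel((p+[d,.0008,0]).tolist(),v=.02,until_force=20);print(d,r,get_tcp_pos(),get_ft_force(),get_grip_width()*88,get_time())
    if r or abs(get_ft_force()[0])>12:break
```

```text
False [0.5795 0.2135 0.083 ]
11.73839414811746 [ 0.7527 -1.699   0.3472] 19.7417
False [0.6499 0.2141 0.0833] [1.6211 0.2155 1.585 ]
0.076 False [0.6558 0.2142 0.0833] [ 0.093  -1.3152  1.7673] 11.747765944106035 21.5083
0.08 False [0.6595 0.2142 0.0833] [-1.461  -2.1437  3.9746] 11.625348946879845 21.8583
0.082 False [0.6596 0.2142 0.0832] [-9.5498 -3.4265  8.7561] 11.573353200134166 22.1083
0.084 False [0.6596 0.2142 0.0832] [-15.5155  -4.7761  13.1905] 11.360799179099544 22.3583
```

The closed stop is at 0.6596, 80.2 mm of travel. Releasing, retreating and checking.

Run:
```python
from h import *
p=np.array(get_tcp_pos());movel(p.tolist(),v=.02);print(get_ft_force())
command_gripper(.45)
p=np.array(get_tcp_pos());movel((p+.15*N).tolist(),v=.2)
move_pose([.50,-.08,.36],quat(1));print(get_time(),get_ft_force())
cv2.imwrite("pics/e.png",cv2.cvtColor(np.vstack([cv2.resize(read_camera(n)[120:270,120:300],None,fx=2,fy=2) for n in("scene","top")]),cv2.COLOR_RGB2BGR))
```

```text
[-2.4123 -2.4456  5.4415]
25.4083 [0.1563 0.1953 0.9671]
```

View pics/e.png

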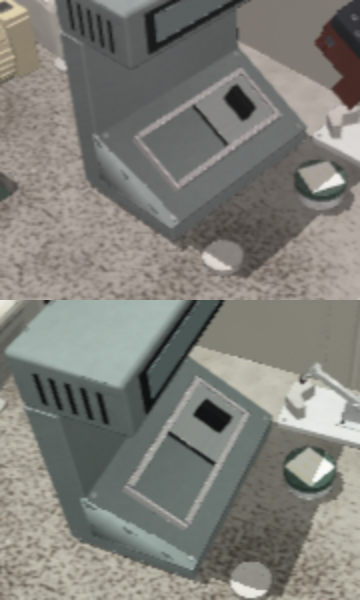

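The cover is hard against its right end, with no gap left there. The grip is at about (240,100) in the upper crop, the tin and test block have not moved, and the arm is clear.

```bash
python3 -c "
from station import *
print(job_done())"
```

```text
the job is handed in; nothing more can be done
None
```

I opened the cover to its stop, pressed the larger button fully in for 1.1 s and released it, then slid the cover closed to its stop and let go. I didn't go near the smaller button, the tin and test block look unmoved, and I handed the job in at about 25 s.

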